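# Start the eared nut on the boom-stand stud

## Robot

A 6-joint arm with a two-finger parallel gripper is mounted at the origin on the work surface. World frame = base frame: x ahead of the robot, y to its left, z up, the work surface at z = 0. Lengths are in mm, angles in rad, forces in N, time in s.
With the tool pointing down it reaches from about 275 to 750 mm from the base axis. Payload 10.2 kg.
Tool frame: the origin (TCP) lies at the very end of the fingers, on their centre line; the grasp point (between the pads) lies 19 mm behind it; x points along the fingers, y is the direction in which the jaws open and shut, and the axes are right-handed (so a half turn about x gives the same grasp; the last joint's range is limited). The gripper opens to 85 mm and grips with 20 to 120 N. Pads are 22 mm wide; open, the fingers measure 114 mm over their backs; the gripper's body (76 mm by 85 mm) begins 54 mm behind the grasp point. The pads swing forward as they close: fully open they stand 13 mm farther back than shut.
Start: joints at [-1.554, 0.313, 1.498, -0, 1.331, -0.223], TCP at [124.678, -509.986, 193.294] pointing down, gripper open.
Joint ranges: [-2.94, 2.94], [-0.97, 2.17], [0.19, 2.56], [-1.23, 4.37], [0.02, 3.11], [-2.88, 2.88]. Speed limits (rad/s): [2.39, 2.39, 3.01, 3.14, 3.14, 3.14].

## Interface

Orientations are given as a unit quaternion [w, x, y, z].
In Python, from rig import ctrl, viewer, order gives the robot as it stands. The module is installed in compiled form; this text tells all that it offers.
- The arm moves only by the tool carry_out, never from a script. Its argument "deltas" is a list of rows, each a list of 7 numbers: the gripper command: -1 is fully open, 1 is shut, values between are in proportion, then the shift along the tool's x, y, z in mm, then the turn, a rotation vector about the tool's x, y, z in degrees. A call has exactly 5 rows; each row is the pose to reach, as a shift and turn from the pose commanded when the call began, along the tool's axes at that moment; what a row does not reach only later rows make up. A row lasts 1/8 s, in which the tool goes at most 62.5 mm and 10.7 degrees, less where a joint would pass 70% of its speed; a pose out of reach is approached as far as the arm can. A call with a gripper value outside its range is refused whole. The fingers move at their own pace and stop on an object; "newtons" is the grip in N (left out, the last holds). Time passes only in rows, so rows that repeat a pose let the fingers close, or fill a call up. It gives the time, the measured TCP pose, the force and the opening at its end, in the units of the state.
- ctrl.sense(): the state, without advancing time (a new reading comes with each control period).
- viewer.capture(name): name is "scene" or "top" or "wrist"; returns the picture (420x560x3 uint8, red, green, blue); there is no depth.
- viewer.calibration(name): a dict with "fx", "fy", "cx", "cy" (pixels), "xyz" and "attitude" of the camera in the world; the wrist camera has in their place "T_tool_cam" (4x4, takes a point from camera to tool coordinates, whose origin is the TCP and whose axes are the tool frame's). Camera axes: x right, y down, z forward; pixel columns grow to the right and rows downward; lengths in mm; the calibration is good to about 2 mm. A picture is of the moment at which its call begins: read the wrist's pose just before it. calibration takes no time and is no camera call.
- order.finish_job(): hands the job in, once; it reports no verdict.
The state is a dict: "time_s": time; "joints": joint angles; "dq": joint speeds; "tau": joint torques, N m; "eef_pos": TCP position; "ee_rot": TCP orientation; "force": force on the tool from outside, world axes, zero at the start; "wrist_torque": the same for the moment, N m; "grip_width": opening from 0.0 (shut) to 1.0 (fully open).
Only numpy, scipy, OpenCV 4.12 (cv2) and the standard library are available. Lean on these libraries where they do the work, as an engineer would, in place of code of your own. Each camera call takes 0.05 s, during which the arm holds its last target. There are 200 camera calls.

## Task

Start the hex nut that has two ears on the threaded stud of the flat black microscope-stand foot: set it level on the stud, ears in line with the foot's long sides, so that it rests on the start of the thread. Then, keeping it resting there, turn it back (anticlockwise seen from above) by not quite a quarter turn until the thread drops in, and leave it sitting level on the stud, dropped in.

Things in the scene. Friction and masses are not known exactly. Their poses are not given: they have to be found in the camera images.
- nut_mid (a point): Centre of the loose steel hex nut with two ears, 0.3 kg, lying flat, ears down: 15 mm above its underside. Nut 30 mm high; hexagon 46 mm across flats from 6 mm up to the top, corners at +x and -x, flats facing +y and -y. z up, x along the ears; alike after a half turn. Bore 36 mm; in its top 18 mm two teeth, at +x and -x, leave 22 mm. A hex nut without ears and a collar lie near as bystanders.
- nut_ear (a point): Point on top of the nut's +x ear, 36 mm from the nut's axis, 6 mm above its underside. The ears are flat, round-ended, 6 mm thick, 26 mm wide and reach 47 mm from the axis at +x and -x.
- stud_tip (a point): Tip of the fixed upright steel stud, 96 mm above the table; z up, x and y as the foot's. Its nose widens from 7 mm at the tip to 20 mm, 32 mm lower, and guides the nut from some 4 mm off. Resting on the thread start, nut_mid is 33 mm below the tip; dropped in, 41 mm below: once turned far enough it sinks these 8 mm by its own weight when let go.
- foot: Fixed black plate 200 x 120 x 20 mm, stud in its middle; origin under the middle, x along the long sides, z up. With the ears (either way round) -15 to +25 degrees from x (anticlockwise positive) the nut rests on the thread start. A shoulder stops it turning clockwise. Turned anticlockwise to 60 to 100 degrees from x (best 80) it can drop in.
Things that resemble listed ones, but are neither listed nor needed, are in the scene too. What is shaped like the part that bears nut_mid but purple or yellow is not meant.

How it is judged:
By the outcome, as a careful person would: the job done as asked, in the order asked, and still so for the second after the job is handed in, with the robot touching nothing.
It also fails if it takes over 43 s, if anything falls off the work surface, if the arm or the gripper's body presses on something with over 40 N, if the wrist force passes 120 N, or if a joint passes its speed limit or range.

## Working session

There is one attempt and no reset: what is moved stays moved. The work goes in short steps, Python scripts to look and compute and a tool call to move; the robot and the scene stay as the last step left them, time stands still between calls to the robot, and variables do not carry over. Pictures are saved under pics/ and viewed, about 8 in all and at most 12, crops included, and the job is handed in when it is done.

Besides the shell and the picture viewer there is one more tool, called as a command line: name --pt "numbers of a row" for each row, then --argument value for the rest. carry_out: Moves the arm, as the interface text tells. Its arguments: {"type":"object","properties":{"deltas":{"type":"array"},"newtons":{"type":"number"}},"required":["deltas"]}

```bash
mkdir -p pics; cat > h.py <<'E'
import numpy as np,cv2
from rig import ctrl,viewer,order
from scipy.spatial.transform import Rotation as R
def q2R(q): return R.from_quat([q[1],q[2],q[3],q[0]]).as_matrix()
def cam(name):
    c=viewer.calibration(name)
    if name=='wrist':
        s=ctrl.sense();T=np.eye(4);T[:3,:3]=q2R(s['ee_rot']);T[:3,3]=s['eef_pos']
        T=T@np.array(c['T_tool_cam']);return c,T[:3,:3],T[:3,3]
    a=np.array(c['attitude'],float)
    return c,(a if a.shape==(3,3) else q2R(a)),np.array(c['xyz'],float)
def ray(C,uv,z):
    c,Rm,p=C;d=Rm@np.array([(uv[0]-c['cx'])/c['fx'],(uv[1]-c['cy'])/c['fy'],1]);return p+d*(z-p[2])/d[2]
def proj(C,P):
    c,Rm,p=C;v=Rm.T@(np.array(P)-p);return np.array([c['fx']*v[0]/v[2]+c['cx'],c['fy']*v[1]/v[2]+c['cy']])
def snap(name,fn):
    C=cam(name);im=viewer.capture(name);cv2.imwrite('pics/'+fn,im[:,:,::-1]);return C,im
E
python3 - <<'E'
from h import *
for n in ['scene','top']:
    C,im=snap(n,n+'1.png');print(n,C[0])
a=cv2.imread('pics/top1.png');cv2.imwrite('pics/top1b.png',cv2.resize(a,(800,600)))
print(ctrl.sense(),viewer.calibration('wrist'))
E
```

```text
scene {'fx': 422.17270152561605, 'fy': 422.17270152561605, 'cx': 277.5969462546622, 'cy': 216.74123833808446, 'xyz': array([1033.39943409,  490.96090701,  546.0558846 ]), 'attitude': array([-0.16791207,  0.32543774,  0.81378638, -0.45127325])}
top {'fx': 523.0686270321354, 'fy': 523.0686270321354, 'cx': 279.67793882260355, 'cy': 208.32116462726415, 'xyz': array([ 331.49419307,  -76.48212615, 1247.78887285]), 'attitude': array([-0.06163167,  0.71105174, -0.69714185,  0.06782474])}
{'time_s': 0.1, 'joints': array([-1.55443710e+00,  3.13359324e-01,  1.49835161e+00,  1.59002269e-05,
        1.33098672e+00, -2.23425899e-01]), 'dq': array([-0.00167941, -0.00208585, -0.00185957, -0.00031077, -0.00120877,
       -0.00031372]), 'tau': array([ 2.53241218e-03, -4.12903798e+01, -2.60142946e+01, -1.41835608e-04,
        3.02349195e-03, -6.56860294e-06]), 'eef_pos': array([ 124.6593623 , -509.71369115,  192.8136667 ]), 'ee_rot': array([ 0.08418453,  0.70207667,  0.08496057, -0.70198506]), 'force': array([ 0.06838594,  0.5863518 , -1.00318556]), 'wrist_torque': array([-0.00531334,  0.01129113,  0.03406887]), 'grip_width': 0.99859389451967} {'fx': 329.0776673780623, 'fy': 329.0776673780623, 'cx': 281.80383578057933, 'cy': 211.03699608960986, 'T_tool_cam': array([[-1.33634130e-03, -2.84871908e-01,  9.58564661e-01,
        -1.80876883e+02],
       [ 9.99999074e-01, -6.26014032e-04,  1.20806274e-03,
        -1.67599399e+00],
       [ 2.55931789e-04,  9.58565388e-01,  2.84872481e-01,
        -7.13208207e+01],
       [ 0.00000000e+00,  0.00000000e+00,  0.00000000e+00,
         1.00000000e+00]])}
```

View pics/top1b.png

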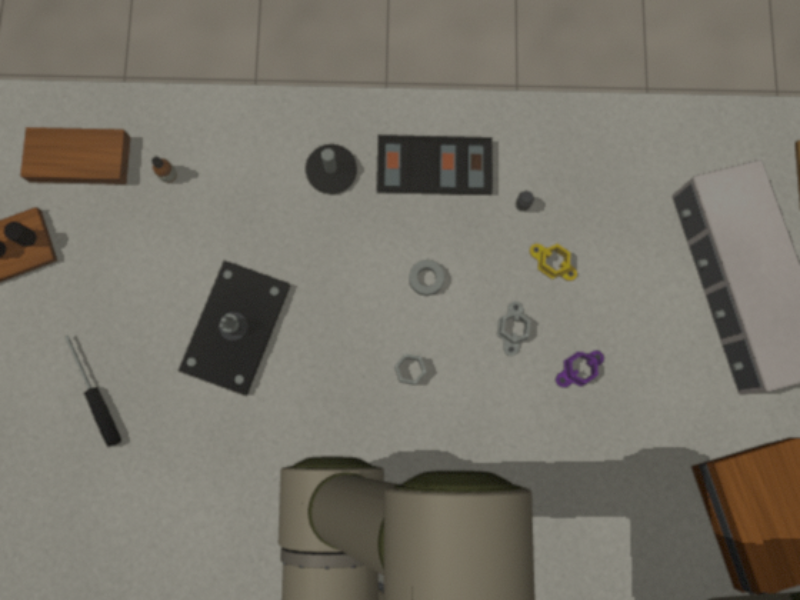

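View pics/scene1.png

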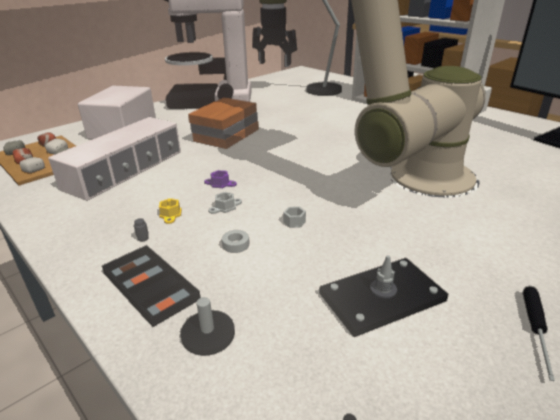

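The top view shows the steel eared nut at about (516,328) in the 800-px picture, with ears at about (516,307) and (513,350). The foot and its stud are at about (234,328). The purple and yellow nuts, the plain nut and the collar are separate from these.

```bash
python3 - <<'E'
from h import *
C=cam('top');im=cv2.imread('pics/top1.png');hsv=cv2.cvtColor(im,cv2.COLOR_BGR2HSV)
m=(hsv[:,:,2]<75).astype(np.uint8);m[:175]=0;m[285:]=0;m[:,:115]=0;m[:,215:]=0
m=cv2.morphologyEx(m,cv2.MORPH_CLOSE,np.ones((9,9)))
c=max(cv2.findContours(m,0,2)[0],key=cv2.contourArea)
pts=np.array([ray(C,p[0]+0.,20)[:2] for p in c],np.float32);r=cv2.minAreaRect(pts);print('foot',r)
b=cv2.boxPoints(r);print(b)
for n,uv,z in [('earA',(516,306),6),('earB',(513,350),6),('nut',(516,328),15),('tip',(229,322),96)]:
    print(n,ray(C,np.array(uv)*.7,z))
print(ray(C,(361,230),15))
s=cam('scene')
print('tip scene ray', ray(s,(388,257),96))
E
```

```text
foot ((505.21685791015625, 186.25743103027344), (121.94355010986328, 197.18865966796875), 71.30171203613281)
[[392.27972 160.11159]
 [579.0607   96.89592]
 [618.154   212.40327]
 [431.373   275.61896]]
earA [ 551.5004168  -282.22446364    6.        ]
earB [ 476.7359056  -276.48259423    6.        ]
nut [ 512.6433521  -280.37366428   15.        ]
tip [501.08859592 179.75201002  96.        ]
[ 511.67119404 -279.88710228   15.        ]
tip scene ray [510.8545183  193.83686551  96.        ]
```

```bash
cat >> h.py <<'E'
def plan(P,yaw):
    """shift and turn (tool axes) to TCP P, pointing down, tool y at yaw deg"""
    s=ctrl.sense();R0=q2R(s['ee_rot']);a=np.radians(yaw)
    y=np.array([np.cos(a),np.sin(a),0]);x=np.array([0,0,-1.]);Rt=np.c_[x,y,np.cross(x,y)]
    d=R0.T@(np.array(P)-s['eef_pos']);r=R.from_matrix(R0.T@Rt).as_rotvec(degrees=True)
    print('at',s['eef_pos'].round(1),'yaw',np.degrees(np.arctan2(R0[1,1],R0[0,1])).round(2),'t',s['time_s'],'F',s['force'].round(1),'w',round(s['grip_width'],3),'q6',s['joints'][5].round(2))
    print('d',d.round(1),'r',r.round(2))
E
python3 -c "
from h import *
plan([513,-280,150],-94.4)"
```

```text
at [ 124.7 -509.7  192.8] yaw -76.26 t 0.1 F [ 0.1  0.6 -1. ] w 0.999 q6 -0.22
d [  43.1 -130.9 -431.8] r [ 1.814e+01 -1.000e-02  6.000e-02]
```

carry_out --pt "-1 6 -18 -60 4 0 0" --pt "-1 12 -36 -118 8 0 0" --pt "-1 18 -54 -177 12 0 0" --pt "-1 24 -71 -236 16 0 0" --pt "-1 30 -89 -295 18 0 0"

```text
time_s: 0.72
eef_pos: [391.6, -352.1, 163.0]
ee_rot: [0.027, -0.707, 0.027, 0.707]
force: [0.4, -1.1, 0.4]
grip_width: 0.999
```

```bash
python3 -c "
from h import *
plan([513,-280,150],-94.4)"
```

```text
at [ 391.6 -352.1  163. ] yaw -94.35 t 0.725 F [ 0.4 -1.1  0.4] w 0.999 q6 0.69
d [  12.9  -81.2 -115.6] r [0.05 0.01 0.01]
```

carry_out --pt "-1 5 -33 -46 0 0 0" --pt "-1 10 -65 -92 0 0 0" --pt "-1 13 -81 -116 0 0 0" --pt "-1 13 -81 -116 0 0 0" --pt "-1 13 -81 -116 0 0 0"

```text
time_s: 1.35
eef_pos: [511.1, -281.8, 150.2]
ee_rot: [0.026, -0.706, 0.026, 0.707]
force: [-0.3, 0.0, -0.9]
grip_width: 0.999
```

```bash
python3 -c "
from h import *
plan([513,-280,150],-94.4)
C,im=snap('wrist','w1.png')
for P in [(513,-280,15),(549,-283,6),(477,-277,6)]: print(proj(C,P))
"
```

```text
at [ 511.1 -281.8  150.2] yaw -94.29 t 1.35 F [-0.3  0.  -0.9] w 0.999 q6 0.94
d [ 0.2 -1.9 -1.8] r [0.11 0.03 0.01]
[280.7367615  186.84168023]
[281.01498823 148.58205113]
[280.50162262 219.07479252]
```

View pics/w1.png

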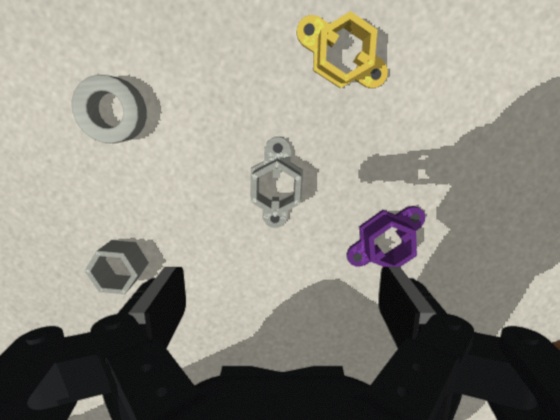

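The wrist view shows the nut at about (276,184) with ear holes at (278,148) and (275,219). The fingers straddle it with no neighbours in the way.

```bash
python3 -c "
from h import *
C=cam('wrist')
a=ray(C,(278,148),6);b=ray(C,(275,219),6);d=a-b
ang=np.degrees(np.arctan2(d[1],d[0]));print(a,b,(a+b)/2,ang,np.linalg.norm(d))
print(ray(C,(276.5,184),30))
m=(a+b)/2
plan([m[0],m[1],3],ang-90)
"
```

```text
[ 549.67975218 -280.40342861    6.        ] [ 477.37992861 -271.55536499    6.        ] [ 513.5298404 -275.9793968    6.       ] -6.977172268374772 72.83922513527534
[ 519.14039453 -276.80815631   30.        ]
at [ 511.  -282.   150.3] yaw -94.32 t 1.4 F [ 0.5  0.6 -0.1] w 1.001 q6 0.94
d [147.3  -6.2  -2.1] r [ 2.65  0.02 -0.  ]
```

carry_out --pt "-1 30 -6 -2 2.6 0 0" --pt "-1 60 -6 -2 2.6 0 0" --pt "-1 90 -6 -2 2.6 0 0" --pt "-1 120 -6 -2 2.6 0 0" --pt "-1 136 -6 -2 2.6 0 0"

```text
time_s: 2.02
eef_pos: [513.1, -275.9, 13.2]
ee_rot: [0.043, -0.705, 0.043, 0.706]
force: [0.4, -0.1, -0.1]
grip_width: 1.003
```

```bash
python3 -c "
from h import *
plan([513.5,-276,3],-97)
C,im=snap('wrist','w2.png')
for P in [(549.7,-280.4,6),(477.4,-271.6,6)]: print(proj(C,P))
"
```

```text
at [ 513.1 -275.9   13.2] yaw -96.94 t 2.025 F [ 0.4 -0.1 -0.1] w 1.003 q6 1.0
d [10.2  0.  -0.4] r [0.06 0.07 0.04]
[283.53293686 174.77618939]
[283.39451227 287.34464507]
```

View pics/w2.png

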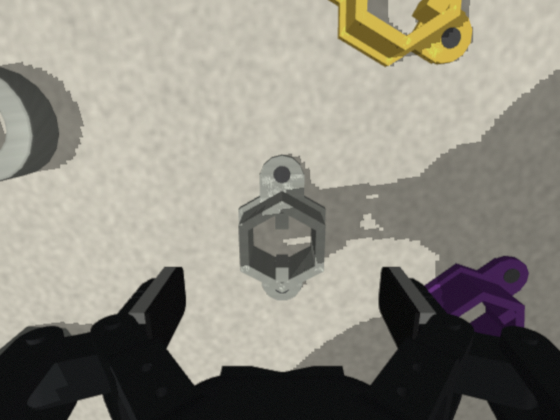

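```bash
python3 -c "
from h import *
C=cam('top')
print(ray(C,np.array((581,367))*.7,30),ray(C,np.array((562,379))*.7,6))
C=cam('wrist');print(ray(C,(425,290),30),ray(C,(425,290),6))
"
```

```text
[ 448.2587995  -383.62138885   30.        ] [ 429.99833879 -357.53786622    6.        ]
[ 480.22058756 -350.51774849   30.        ] [ 464.94484204 -360.48680894    6.        ]
```

Aligned on the nut, and the purple one is clear of the finger. Next I go down and grip.

carry_out --pt "-1 10 0 0 0 0 0" --pt "0 10 0 0 0 0 0" --pt "0.6 10 0 0 0 0 0" --pt "0.6 10 0 0 0 0 0" --pt "0.6 10 0 0 0 0 0" --newtons 60

```text
time_s: 2.7
eef_pos: [514.4, -275.5, 4.6]
ee_rot: [-0.042, 0.706, -0.042, -0.706]
force: [-0.3, 0.4, 0.2]
grip_width: 0.201
```

carry_out --pt "0.6 0 0 0 0 0 0" --pt "0.6 0 0 0 0 0 0" --pt "0.6 -30 0 0 0 0 0" --pt "0.6 -70 0 0 0 0 0" --pt "0.6 -120 0 0 0 0 0"

```text
time_s: 3.32
eef_pos: [513.8, -275.1, 125.0]
ee_rot: [0.043, -0.705, 0.042, 0.706]
force: [0.4, -0.7, 0.3]
grip_width: 0.202
```

```bash
python3 -c "
from h import *
plan([505,186,170],-108.7)
C,im=snap('wrist','w3.png')
"
```

```text
at [ 513.8 -275.1  125. ] yaw -96.87 t 3.325 F [ 0.4 -0.7  0.3] w 0.202 q6 1.0
d [ -44.5 -456.8   63.9] r [11.83  0.09  0.04]
```

View pics/w3.png

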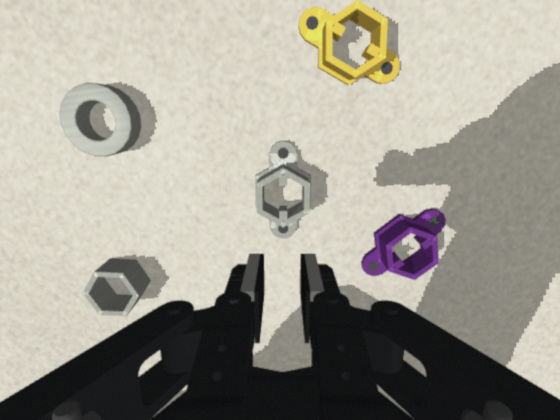

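The grip missed: the opening reads 0.20 (17 mm), and the nut still lies on the table at (284,193). I'll check where the TCP and the finger tips project.

```bash
python3 -c "
from h import *
C=cam('wrist');c=viewer.calibration('wrist');T=np.array(c['T_tool_cam']);Ti=np.linalg.inv(T)
for P in [(0,0,0),(-19,0,0),(0,8.5,0),(0,-8.5,0),(0,0,11),(0,0,-11),(-19,8.5,11),(-5,-8.5,11),(120,0,0)]:
    v=Ti@np.r_[P,1];print(P,(c['fx']*v[0]/v[2]+c['cx']).round(1),(c['fy']*v[1]/v[2]+c['cy']).round(1))
im=cv2.imread('pics/w3.png');m=(cv2.cvtColor(im,6)>105).astype(np.uint8)
a=ray(C,(284,154),6);b=ray(C,(283.5,229),6);d=a-b
print(a,b,(a+b)/2,np.degrees(np.arctan2(d[1],d[0])),np.linalg.norm(d))
"
```

```text
(0, 0, 0) 283.5 239.0
(-19, 0, 0) 283.7 252.0
(0, 8.5, 0) 297.9 239.0
(0, -8.5, 0) 269.0 239.0
(0, 0, 11) 283.5 256.2
(0, 0, -11) 283.5 221.2
(-19, 8.5, 11) 299.4 270.7
(-5, -8.5, 11) 268.9 259.7
(120, 0, 0) 282.6 192.2
[ 551.65458223 -283.30557426    6.        ] [ 478.65820838 -274.15652354    6.        ] [ 515.15639531 -278.7310489     6.        ] -7.14395315406307 73.56749095549576
```

```bash
python3 -c "
from h import *
C,im=snap('scene','s2.png');s=ctrl.sense();p=s['eef_pos'];Rm=q2R(s['ee_rot'])
im=im[:,:,::-1].copy()
pts=[proj(C,p+Rm@np.array(o)) for o in [(0,0,0),(-19,0,0),(-73,0,0),(-50,0,0)]]
u,v=(pts[0]-[100,110]).astype(int);u=max(u,0);v=max(v,0);cr=cv2.resize(im[v:v+150,u:u+200],None,fx=4,fy=4,interpolation=2)
for q in pts:
  q=((q-[u,v])*4).astype(int);cv2.drawMarker(cr,tuple(int(i) for i in q),(0,0,255),0,10,1);print(q)
cv2.imwrite('pics/s2c.png',cr);print(s)
"
```

```text
[403 443]
[400 413]
[392 324]
[396 363]
{'time_s': 3.425, 'joints': array([-6.92318066e-01,  4.92774196e-01,  1.40578976e+00,  2.56651011e-05,
        1.23331307e+00,  9.98019009e-01]), 'dq': array([-1.61705969e-03,  6.12545881e-02,  8.68016644e-02, -8.23870892e-05,
       -7.07237529e-02,  6.49382255e-04]), 'tau': array([-1.58078503e-02, -4.85291076e+01, -2.50812936e+01, -7.42796139e-03,
        7.68834874e-01,  6.89726198e-05]), 'eef_pos': array([ 516.29176679, -277.03650012,  129.80414667]), 'ee_rot': array([-0.04021749,  0.70861105, -0.04426518, -0.70306012]), 'force': array([-0.418728  , -0.20304852, -0.37482607]), 'wrist_torque': array([-0.04212862, -0.01134308, -0.02697306]), 'grip_width': 0.1999109956393255}
```

View pics/s2c.png

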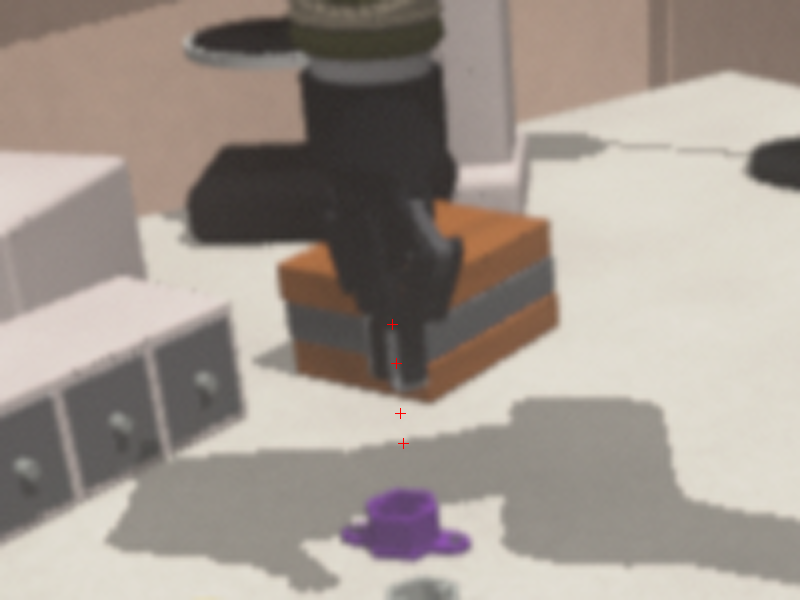

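The scene view settles it. The finger tips end at about row 388, which is some 35–40 mm short of the reported TCP mark at (403,443). So the reported TCP is too far forward along tool x, and the fingers closed above the nut. I'll command about 35–40 mm lower, watching the force.

carry_out --pt "-1 10 0 0 0 0 0" --pt "-1 40 0 0 0 0 0" --pt "-1 80 0 0 0 0 0" --pt "-1 115 0 0 0 0 0" --pt "-1 135 0 0 0 0 0"

```text
time_s: 4.05
eef_pos: [512.3, -274.0, -14.9]
ee_rot: [0.044, -0.704, 0.041, 0.708]
force: [0.1, 0.8, 0.6]
grip_width: 1.004
```

carry_out --pt "-1 5 0 0 0 0 0" --pt "-1 10 0 0 0 0 0" --pt "-1 15 0 0 0 0 0" --pt "-1 18 0 0 0 0 0" --pt "-1 18 0 0 0 0 0"

```text
time_s: 4.68
eef_pos: [514.3, -275.5, -28.6]
ee_rot: [-0.042, 0.706, -0.042, -0.706]
force: [0.4, 0.1, 0.2]
grip_width: 1.001
```

```bash
python3 -c "
from h import *
plan([513.5,-276.3,-32],-97)
C,im=snap('scene','s3.png');s=ctrl.sense();p=s['eef_pos'];Rm=q2R(s['ee_rot'])
im=im[:,:,::-1].copy()
q=proj(C,p);u,v=(q-[60,75]).astype(int);cr=cv2.resize(im[v:v+100,u:u+120],None,fx=4,fy=4,interpolation=2)
C,w=snap('wrist','w4.png');w=w[:,:,::-1]
cv2.imwrite('pics/s3c.png',np.hstack([cr[:315],cv2.resize(w[:,:],(320,315))]))
"
```

```text
at [ 514.3 -275.5  -28.6] yaw -96.86 t 4.675 F [0.4 0.1 0.2] w 1.001 q6 1.0
d [3.4 0.9 0.7] r [ 0.14 -0.01 -0.  ]
```

View pics/s3c.png

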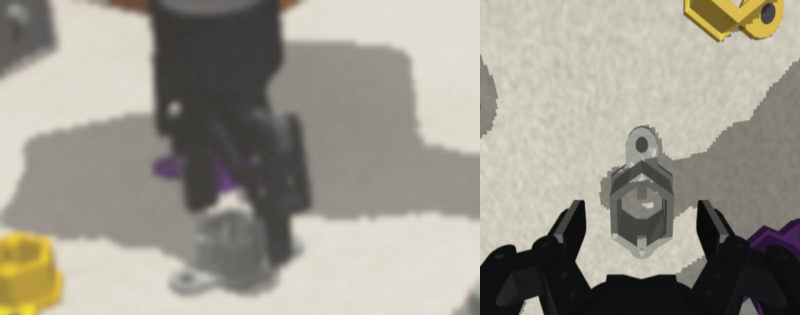

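Fingers now straddle the nut in both views, still a bit high. I'll go 8 mm lower and shift 3 mm, then grip.

carry_out --pt "-1 4 0.5 -2 0 0 0" --pt "-1 8 1 -2.5 0 0 0" --pt "-1 8 1 -2.5 0 0 0" --pt "0.6 8 1 -2.5 0 0 0" --pt "0.6 8 1 -2.5 0 0 0" --newtons 60

```text
time_s: 5.4
eef_pos: [516.6, -276.7, -36.6]
ee_rot: [-0.042, 0.706, -0.042, -0.706]
force: [0.5, 8.0, 5.1]
grip_width: 0.608
```

carry_out --pt "0.6 0 0 0 0 0 0" --pt "0.6 0 0 0 0 0 0" --pt "0.6 0 0 0 0 0 0" --pt "0.6 -10 0 0 0 0 0" --pt "0.6 -30 0 0 0 0 0"

```text
time_s: 6.02
eef_pos: [516.1, -276.4, -6.8]
ee_rot: [0.043, -0.705, 0.042, 0.706]
force: [-0.4, -0.5, -1.7]
grip_width: 0.553
```

Gripped: 0.553 × 85 = 47 mm. Now carry it to the stud.

```bash
python3 -c "
from h import *
plan([506,187,105],-108.7)"
```

```text
at [ 516.1 -276.4   -6.8] yaw -96.86 t 6.025 F [-0.4 -0.5 -1.7] w 0.553 q6 1.0
d [-111.2 -458.9   65.6] r [11.84  0.1   0.05]
```

carry_out --pt "0.6 -50 0 0 0 0 0" --pt "0.6 -85 -35 5 2 0 0" --pt "0.6 -108 -85 12 5 0 0" --pt "0.6 -111 -140 20 8 0 0" --pt "0.6 -111 -195 28 12 0 0"

```text
time_s: 6.65
eef_pos: [511.9, -78.2, 105.1]
ee_rot: [-0.117, 0.698, -0.117, -0.697]
force: [0.9, 1.2, -2.3]
grip_width: 0.55
```

```bash
python3 -c "
from h import *
plan([506,187,105],-108.7)"
```

```text
at [511.9 -78.2 105.1] yaw -109.0 t 6.65 F [ 0.9  1.2 -2.3] w 0.55 q6 1.52
d [  -0.  -248.8   91.9] r [-0.3  -0.07  0.  ]
```

carry_out --pt "0.6 0 -55 25 -0.3 0 0" --pt "0.6 0 -110 50 -0.3 0 0" --pt "0.6 0 -160 75 -0.3 0 0" --pt "0.6 0 -180 92 -0.3 0 0" --pt "0.6 0 -180 92 -0.3 0 0"

```text
time_s: 7.28
eef_pos: [482.5, 121.7, 104.6]
ee_rot: [0.113, -0.698, 0.113, 0.698]
force: [0.9, -0.0, -1.8]
grip_width: 0.549
```

carry_out --pt "0.6 0 0 0 0 0 0" --pt "0.6 0 0 0 0 0 0" --pt "0.6 0 0 0 0 0 0" --pt "0.6 0 0 0 0 0 0" --pt "0.6 0 0 0 0 0 0"

```text
time_s: 7.9
eef_pos: [483.3, 120.1, 104.3]
ee_rot: [0.114, -0.698, 0.114, 0.698]
force: [0.5, 0.3, -2.4]
grip_width: 0.548
```

```bash
python3 -c "
from h import *
plan([506,187,105],-108.7)
C,im=snap('wrist','w5.png')
print(ctrl.sense()['dq'].round(3))
cv2.imwrite('pics/w5b.png',cv2.resize(im[:,:,::-1],(800,600)))
for P in [(505,186,96),(505,186,20)]: print(proj(C,P))"
```

```text
at [483.3 120.1 104.3] yaw -108.57 t 7.9 F [ 0.5  0.3 -2.4] w 0.548 q6 1.9
d [ -0.7 -70.7  -0.2] r [ 0.13  0.   -0.  ]
[ 0.003  0.    -0.001  0.001 -0.     0.001]
[169.48937644 234.49298903]
[199.15985436 202.36408991]
```

View pics/w5b.png

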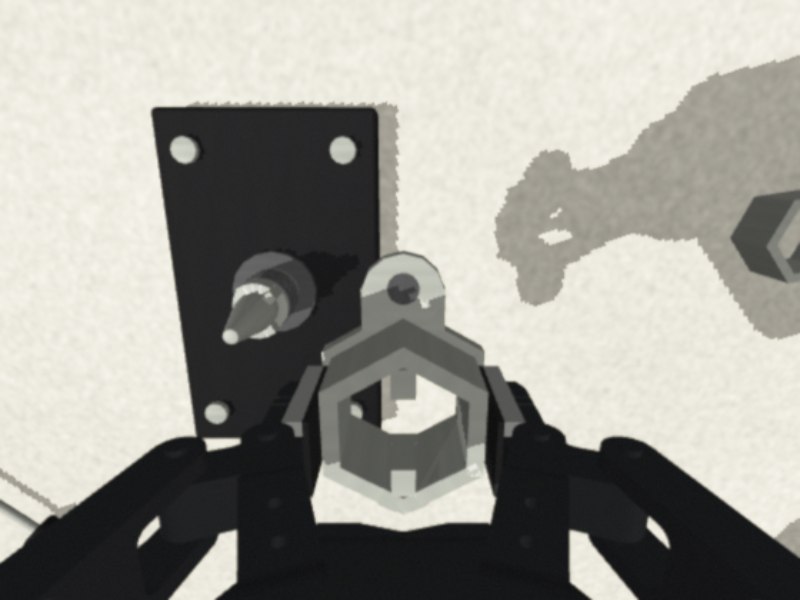

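The wrist view shows the stud tip at (231,337). The held nut's ear hole is at (404,289), its top corners at (404,347) and (404,512), and the foot's upper corners at (153,108) and (377,110).

```bash
python3 -c "
from h import *
C=cam('wrist');k=.7;s=ctrl.sense();p=s['eef_pos'];Rm=q2R(s['ee_rot'])
tip=ray(C,np.array((231,337))*k,96);print('tip',tip)
P=[ray(C,np.array(q)*k,20) for q in [(153,108),(377,110),(197,437),(184,149),(343,150),(217,411)]]
for i,j in [(0,1),(0,2),(3,4),(3,5)]:
  d=P[j]-P[i];print('edge',np.degrees(np.arctan2(d[1],d[0])).round(2),np.linalg.norm(d).round(1))
ear=ray(C,np.array((404,289))*k,p[2]+42.6);a=ray(C,np.array((404,347))*k,p[2]+66.6);b=ray(C,np.array((404,512))*k,p[2]+66.6)
l=ray(C,np.array((320,420))*k,p[2]+66.6);r=ray(C,np.array((487,420))*k,p[2]+66.6)
for n,q in [('ear',ear),('a',a),('b',b),('l',l),('r',r)]: print(n,(Rm.T@(q-p)).round(1))
print(np.linalg.norm(a-b),np.linalg.norm(l-r))
print('tip tool',Rm.T@(tip-p))
"
```

```text
tip [505.63380099 190.96754983  96.        ]
edge -109.05 117.3
edge 161.02 196.5
edge -108.92 85.2
edge 161.43 157.4
ear [-42.6  -0.3 -33.6]
a [-66.6  -0.4 -24.3]
b [-66.6  -0.4  27.5]
l [-66.6 -23.4  -2.9]
r [-66.6  22.3  -2.8]
51.7885250617535 45.756049013931914
tip tool [  8.26835109 -74.24644628   1.3021138 ]
```

```bash
python3 -c "
from h import *
C=cam('wrist');k=.7;s=ctrl.sense();p=s['eef_pos'];Rm=q2R(s['ee_rot'])
c=(ray(C,np.array((343,150))*k,20)+ray(C,np.array((217,411))*k,20))/2;print(c,(Rm.T@(c-p)))
"
```

```text
[505.63887873 191.85084311  20.        ] [ 84.2683713  -75.08593706   1.57121643]
```

carry_out --pt "0.6 0 -25 0 0.2 0 0" --pt "0.6 0 -55 -0.5 0.2 0 0" --pt "0.6 0 -74 -0.7 0.2 0 0" --pt "0.6 0 -74.2 -0.7 0.2 0 0" --pt "0.6 0 -74.2 -0.7 0.2 0 0"

```text
time_s: 8.57
eef_pos: [507.3, 189.8, 104.2]
ee_rot: [0.115, -0.697, 0.115, 0.698]
force: [0.6, -0.2, -2.7]
grip_width: 0.547
```

carry_out --pt "0.6 0 0 0 0 0 0" --pt "0.6 10 0 0 0 0 0" --pt "0.6 22 0 0 0 0 0" --pt "0.6 30 0 0 0 0 0" --pt "0.6 30 0 0 0 0 0"

```text
time_s: 9.2
eef_pos: [507.1, 190.3, 73.4]
ee_rot: [0.115, -0.697, 0.115, 0.698]
force: [0.1, 0.0, -3.0]
grip_width: 0.552
```

```bash
python3 -c "
from h import *
plan([505.6,191.3,11.4],-109)
C,im=snap('wrist','w6.png')
s=ctrl.sense();p=s['eef_pos'];Rm=q2R(s['ee_rot'])
print('tip px',proj(C,(505.6,191.3,96)),'tip in tool',Rm.T@(np.array([505.6,191.3,96])-p))
cv2.imwrite('pics/w6b.png',cv2.resize(im[180:420,130:430,::-1],(750,600),interpolation=2))"
```

```text
at [507.1 190.3  73.4] yaw -108.76 t 9.2 F [ 0.1  0.  -3. ] w 0.552 q6 2.04
d [62.1 -0.5  1.6] r [ 0.24  0.08 -0.04]
tip px [282.25020658 257.56675463] tip in tool [-21.97765585  -0.29776829   2.03336043]
```

View pics/w6b.png

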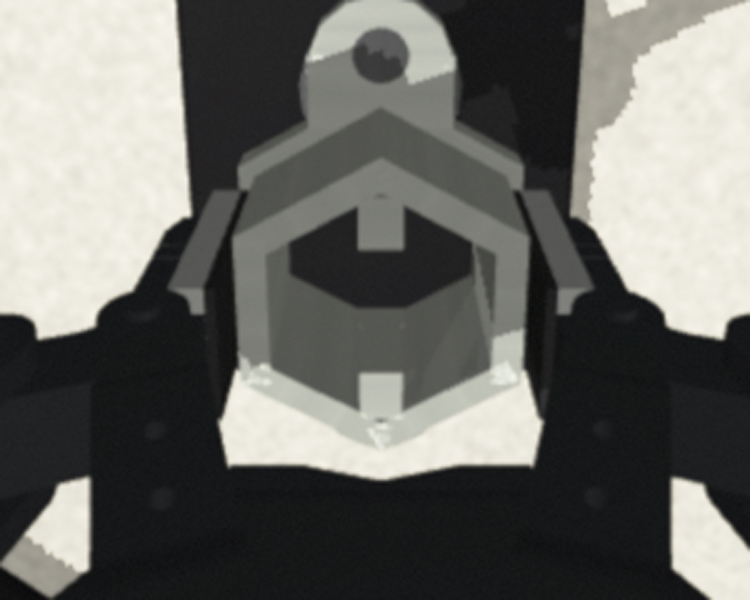

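Nut's centred over the tip: the tip is at tool (-0.3, 2.0) and the nut at (-0.4, 2.1). Lowering while watching the force.

carry_out --pt "0.6 12 0 0 0 0 0" --pt "0.6 27 0 0 0 0 0" --pt "0.6 40 0 0 0 0 0" --pt "0.6 50 0 0 0 0 0" --pt "0.6 55 0 0 0 0 0"

```text
time_s: 9.88
eef_pos: [507.3, 190.3, 18.5]
ee_rot: [0.115, -0.697, 0.115, 0.698]
force: [-1.1, -0.3, -2.5]
grip_width: 0.545
```

carry_out --pt "0.6 1 0 0 0 0 0" --pt "0.6 2 0 0 0 0 0" --pt "0.6 3 0 0 0 0 0" --pt "0.6 4 0 0 0 0 0" --pt "0.6 4.5 0 0 0 0 0"

```text
time_s: 10.5
eef_pos: [507.5, 190.4, 14.8]
ee_rot: [-0.115, 0.698, -0.115, -0.698]
force: [-1.1, -0.1, -3.3]
grip_width: 0.544
```

carry_out --pt "0.6 1 0 0 0 0 0" --pt "0.6 2 0 0 0 0 0" --pt "0.6 3 0 0 0 0 0" --pt "0.6 3.5 0 0 0 0 0" --pt "0.6 3.5 0 0 0 0 0"

```text
time_s: 11.12
eef_pos: [507.7, 190.4, 12.2]
ee_rot: [-0.115, 0.698, -0.115, -0.697]
force: [-3.1, -1.0, 6.8]
grip_width: 0.552
```

It's in contact: force z went from -3 to +7 N at TCP z 12.2, against the expected 11.4. So the nut rests on the thread start. Now turn anticlockwise about the stud axis (negative tool x), keeping a light press.

carry_out --pt "0.6 0 -0.3 0 -8 0 0" --pt "0.6 0 -0.6 0 -16 0 0" --pt "0.6 0 -0.9 0 -24 0 0" --pt "0.6 0 -1.2 0.1 -32 0 0" --pt "0.6 0 -1.4 0.2 -40 0 0"

```text
time_s: 11.75
eef_pos: [508.6, 192.0, 12.2]
ee_rot: [0.132, 0.695, 0.132, -0.694]
force: [-0.4, 0.8, 4.6]
grip_width: 0.557
```

```bash
python3 -c "
from h import *
plan([507,190,11],-29)
print(ctrl.sense()['wrist_torque'])"
```

```text
at [508.6 192.   12.2] yaw -68.51 t 11.75 F [-0.4  0.8  4.6] w 0.557 q6 1.34
d [1.2 1.3 2.2] r [-39.51  -0.12  -0.05]
[ 0.23452999  0.103035   -0.04825176]
```

carry_out --pt "0.6 0 -0.3 0 -8 0 0" --pt "0.6 0 -0.6 0 -16 0 0" --pt "0.6 0 -0.9 0 -24 0 0" --pt "0.6 0 -1.2 0.1 -32 0 0" --pt "0.6 0 -1.4 0.2 -39.5 0 0"

```text
time_s: 12.38
eef_pos: [506.9, 193.0, 11.2]
ee_rot: [-0.359, -0.609, -0.359, 0.609]
force: [-0.5, -0.3, -2.0]
grip_width: 0.55
```

carry_out --pt "0.6 0 0 0 0 0 0" --pt "0.6 0 0 0 0 0 0" --pt "0.6 0 0 0 0 0 0" --pt "0.6 0 0 0 0 0 0" --pt "0.6 0 0 0 0 0 0"

```text
time_s: 13.0
eef_pos: [507.0, 193.0, 11.3]
ee_rot: [-0.357, -0.61, -0.357, 0.61]
force: [-0.5, -0.0, -3.2]
grip_width: 0.548
```

```bash
python3 -c "
from h import *
plan([507,190,11],-29)
C,im=snap('wrist','w7.png')
print(ctrl.sense()['wrist_torque'])"
```

```text
at [507.  193.   11.3] yaw -29.29 t 13.0 F [-0.5 -0.  -3.2] w 0.548 q6 0.66
d [0.3 1.5 2.6] r [-0.29  0.01  0.01]
[-0.07615949  0.13094917 -0.00060082]
```

The support force is gone (-3 N is just the nut's weight), so the thread is free to drop in. Releasing.

carry_out --pt "0.0 0 0 0 0 0 0" --pt "-0.4 0 0 0 0 0 0" --pt "-1 0 0 0 0 0 0" --pt "-1 0 0 0 0 0 0" --pt "-1 0 0 0 0 0 0"

```text
time_s: 13.68
eef_pos: [507.2, 193.0, 11.4]
ee_rot: [0.358, 0.61, 0.357, -0.61]
force: [-0.0, -0.4, -0.5]
grip_width: 0.999
```

carry_out --pt "-1 -10 0 0 0 0 0" --pt "-1 -40 0 0 0 0 0" --pt "-1 -80 0 0 0 0 0" --pt "-1 -100 0 0 0 0 0" --pt "-1 -100 0 0 0 0 0"

```text
time_s: 14.3
eef_pos: [507.9, 193.2, 113.0]
ee_rot: [0.358, 0.611, 0.357, -0.609]
force: [1.0, -0.1, -1.3]
grip_width: 0.999
```

```bash
python3 -c "
from h import *
plan([507,190,11],-29)
C,im=snap('wrist','w8.png');S,sc=snap('scene','s8.png')
a=cv2.resize(im[150:400,160:410,::-1],(400,400),interpolation=2)
q=proj(S,(505.6,191,60)).astype(int);u,v=q-50;print(u,v)
b=cv2.resize(sc[v:v+100,u:u+100,::-1],(400,400),interpolation=2)
cv2.imwrite('pics/f8.png',np.hstack([a,b]))
for z in (55,63): 
  print(z,'scene top/bottom rows in crop',[((proj(S,(505.6,191,z+d))-[u,v])*4).round() for d in (15,-15)])
  for e in (61,): 
    for sg in (1,-1):
      t=np.radians(e);P=np.array([505.6+sg*36*np.cos(t),191+sg*36*np.sin(t),z-9]);print('ear px scene crop',((proj(S,P)-[u,v])*4).round(),'wrist crop',((proj(C,P)-[160,150])*1.6).round())
"
```

```text
at [507.9 193.2 113. ] yaw -29.26 t 14.3 F [ 1.  -0.1 -1.3] w 0.999 q6 0.66
d [102.    0.5   3.4] r [-0.26 -0.13 -0.16]
335 221
55 scene top/bottom rows in crop [array([206., 183.]), array([199., 235.])]
ear px scene crop [238. 278.] wrist crop [196.  29.]
ear px scene crop [165. 176.] wrist crop [196. 169.]
63 scene top/bottom rows in crop [array([209., 169.]), array([201., 221.])]
ear px scene crop [240. 264.] wrist crop [196.  32.]
ear px scene crop [167. 162.] wrist crop [197. 176.]
```

View pics/f8.png

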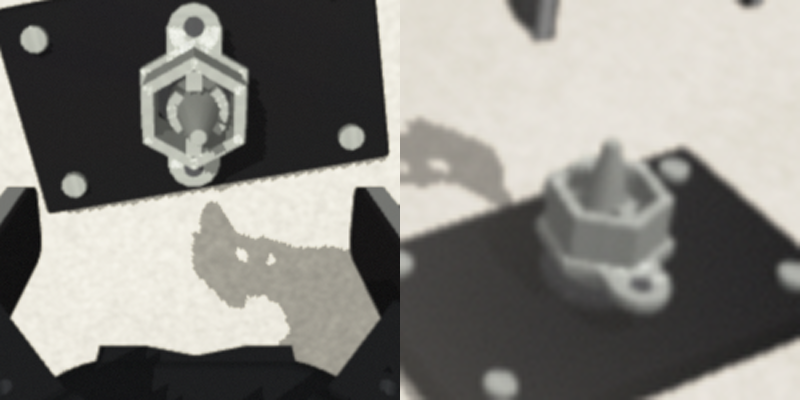

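The ear hole in the scene crop is at (240,284). Predicted is (238,278) if dropped in and (240,264) if still resting, so the nut has dropped in. It sits level at about 80°, and the gripper is well clear.

```bash
python3 -c "
from h import *
print(order.finish_job())"
```

```text
the job is handed in; nothing more can be done
None
```

The eared nut is dropped in on the foot's stud, looks level, and the job is handed in at about 14.4 s with the gripper open and clear.

- **First grasp:** it missed. The finger tips end some 35–40 mm short of the reported TCP, so they closed in the air above the nut, leaving it in place. I allowed for that, and the second grasp held it by the flats at about 47 mm.
- **Placing and turning:** I lowered the nut with its ears in line with the foot until it rested on the thread start. The force went from -3 to +7 N at about the expected height. I then turned it about 80° anticlockwise under that light press, until the support force vanished, and let it go.
- **Last checks:** the near ear hole in the scene view is 6 crop pixels below the dropped-in prediction and 20 below the resting one. That is about 3 mm lower than dropped in, taken as camera calibration error. The wrist view shows the ears at about 80° from the foot's long side.

No other check failed or disagreed. The highest wrist force I read was about 10 N.

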